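# Change the seasonings over to the new spice rack, in the same order

### The arm

A 6-joint arm with a two-finger parallel gripper is mounted at the origin on the work surface. World frame = base frame: x ahead of the robot, y to its left, z up, the work surface at z = 0. Lengths are in m, angles in degrees, forces in N, time in s.
With the tool pointing down it reaches from about 0.25 to 0.725 m from the base axis. Payload 9.7 kg.
Tool frame: the origin (TCP) lies midway between the tips of the shut fingers; the grasp point (between the pads) lies 19 mm behind it; z points along the fingers, y is the line along which they close (so a half turn about z gives the same grasp; the last joint's range is limited). The gripper opens to 85 mm and grips with 20 to 120 N. Pads are 22 mm wide; open, the fingers measure 114 mm over their backs; the gripper's body (76 mm by 85 mm) begins 54 mm behind the grasp point. The pads swing forward as they close: fully open they stand 13 mm farther back than shut.
Start: joints at [-75.057, 4.979, 10.078, 95.1, 0, 90], TCP at [0.142, -0.531, 0.231] pointing down, gripper open.
Joint ranges: [-179.16, 179.16], [-48.56, 103.87], [-65.8, 70.77], [-126.05, 130.52], [-82.76, 87.17], [-180, 180]. Speed limits (degrees/s): [127.2, 127.2, 147.25, 180, 180, 180].

### API

Orientations are given as [roll, pitch, yaw] about the fixed x, y, z axes, in that order (R = Rz(yaw) Ry(pitch) Rx(roll)).
In Python, from workcell import * gives the robot as it stands.
- The arm moves only by the tool servo_tool, never from a script. Its argument "moves" is a list of rows, each a list of 4 numbers: the shift along the world's x, y, z in normalised numbers (1 is 80 cm), then the turn about the world's z in a scale on which 1.0 is pi/2 rad. A call has 1 to 20 rows; each row is the pose to reach, as a shift and turn from the pose commanded when the call began; what a row does not reach only later rows make up. A row lasts 1/12 s, in which the tool goes at most 41.7 mm and 7.16 degrees, less where a joint would pass 70% of its speed; a pose out of reach is approached as far as the arm can. A shift or turn number past 1, either way, is cut back to 1. A call with a gripper value outside its range is refused whole. "claw" is the closure, from 0 (fully open) to 1 (shut), set as the call begins (left out, the last holds). The fingers move at their own pace and stop on an object; "force" is the grip in N (left out, the last holds). Time passes only in rows, so rows that repeat a pose let the fingers close. It gives the time, the measured TCP pose, the force, the opening and the grip force at its end, in the units of the state.
- get_obs(): the state, without advancing time (a new reading comes with each control period).
- camera(name): name is "scene" or "side" or "wrist"; returns the picture (384x512x3 uint8, red, green, blue); there is no depth.
- get_calibration(name): a dict with "fx", "fy", "cx", "cy" (pixels), "rvec" (rotation vector, rad) and "tvec" (3), from world to camera coordinates, as OpenCV has them; the wrist camera has in their place "tool_from_camera" (4x4, takes a point from camera to tool coordinates, whose origin is the TCP and whose axes are the flange's). Camera axes: x right, y down, z forward; pixel columns grow to the right and rows downward; lengths in m; the calibration is good to about 2 mm. A picture is of the moment at which its call begins: read the wrist's pose just before it. get_calibration takes no time and is no camera call.
- job_done(): hands the job in; it is judged then, once.
The state is a dict: "time": time; "q": joint angles; "qd": joint speeds; "joint_efforts": joint torques, N m; "ee_pos": TCP position; "tcp_rot": TCP orientation; "wrist_force": force on the tool from outside, world axes, zero at the start; "torque": the same for the moment, N m; "opening": finger opening in m; "grasp_force": force on a finger pad.
Only numpy, scipy, OpenCV 4.12 (cv2) and the standard library are available. Lean on these libraries where they do the work, as an engineer would, in place of code of your own. Each camera call takes 0.05 s, during which the arm holds its last target. There are 200 camera calls.

### The job

Move the four seasoning containers from the white cups of the old tray into the new wooden rack, one to a bay, in the same order from left to right as they stand now, since the cook reaches for them without looking. Keep each upright and set it down on the floor of its bay, without dropping or tipping any.

Things in the scene. Friction and masses are not known exactly. Their poses are not given: they have to be found in the camera images.
- tin: Plain round steel tin with a push-in lid and a paper band, 54 mm in diameter (lid 49 mm), 84 mm high: the shortest and widest of the four containers. Loose, about 0.18 kg. Origin: centre of its underside; z up. The side is straight up to 78 mm; gripped across the diameter with the grip centre about 58 mm above the origin, the fingertips clear the cup and rack rims.
- square_jar: Clear glass jar of square section, 46 x 46 mm, with a round black screw cap 42 mm in diameter and 18 mm high; 90 mm high in all, the glass up to 72 mm. Loose, about 0.22 kg. Origin: centre of its underside; x and y square to its side faces, z up. It stands turned up to about 15 degrees in its cup. Grip it across two facing glass sides, grip centre about 60 mm above the origin.
- shaker: Round amber glass shaker with a perforated steel cap, 44 mm in diameter (cap 45 mm), 100 mm high, sides straight up to 92 mm. Loose, about 0.20 kg. Origin: centre of its underside; z up. Grip centre about 68 mm above the origin.
- pepper_mill: Turned dark wooden pepper mill with a narrow waist and a small steel nut on top: the tallest, 109 mm. Foot 50 mm, waist 35 mm, head 42 mm in diameter with a straight side from 57 to 90 mm above the underside. Loose, about 0.17 kg. Origin: centre of its underside; z up. Grip the head, grip centre about 76 mm above the origin.
- cup_tin: White square plastic cup of the old rack in which the round steel tin stands at the start; one of four alike, fixed. 74 x 74 mm outside, 68 x 68 mm inside, 32 mm high, floor 3 mm thick. Origin: centre of its underside, 4 mm above the table; axes parallel to those of old_tray. It stays, and so keeps showing the place that the round steel tin had in the row.
- cup_square_jar: White square plastic cup of the old rack in which the square glass jar stands at the start; one of four alike, fixed. 74 x 74 mm outside, 68 x 68 mm inside, 32 mm high, floor 3 mm thick. Origin: centre of its underside, 4 mm above the table; axes parallel to those of old_tray. It stays, and so keeps showing the place that the square glass jar had in the row.
- cup_shaker: White square plastic cup of the old rack in which the amber shaker stands at the start; one of four alike, fixed. 74 x 74 mm outside, 68 x 68 mm inside, 32 mm high, floor 3 mm thick. Origin: centre of its underside, 4 mm above the table; axes parallel to those of old_tray. It stays, and so keeps showing the place that the amber shaker had in the row.
- cup_pepper_mill: White square plastic cup of the old rack in which the pepper mill stands at the start; one of four alike, fixed. 74 x 74 mm outside, 68 x 68 mm inside, 32 mm high, floor 3 mm thick. Origin: centre of its underside, 4 mm above the table; axes parallel to those of old_tray. It stays, and so keeps showing the place that the pepper mill had in the row.
- old_tray: The old rack: shallow aluminium tray, 90 x 326 mm, rim 20 mm high, fixed, nearer or farther than the new rack; the four cups stand in it in a row, in any order, centres at x = 0, y = +117, +39, -39, -117 mm. A container in a cup stands 7 mm above the table. Origin: centre of the underside, on the table; y along the row to the robot's left, x away from the robot (turned up to 10 degrees), z up.
- new_rack: The new rack: light wood, 82 x 330 mm, fixed; four open bays in a row, empty at first, centres at x = 0, y = +117, +39, -39, -117 mm, each 70 (x) by 72 mm (y) inside. Bay floor 12 mm above the table, dividers' tops 40, front and back rails 44, end boards 48 mm. Origin: centre of the underside, on the table; y along the row to the robot's left, x away from the robot (turned up to 10 degrees), z up.

How it is judged (in metres and radians):
At the end, for the whole second after the job is handed in: Each container stands upright (0.1 rad) on the floor (4 mm) of the new rack's bay (17 mm of its centre in x and y) that has the same place in the row, counted from the left, as the cup it started in; all released and at rest (((y of cup_tin in the frame of old_tray between 0.097 and 0.137 m and y of tin in the frame of new_rack between 0.1 and 0.134 m) or (y of cup_tin in the frame of old_tray between 0.019 and 0.059 m and y of tin in the frame of new_rack between 0.022 and 0.056 m) or (y of cup_tin in the frame of old_tray between -0.059 and -0.019 m and y of tin in the frame of new_rack between -0.056 and -0.022 m) or (y of cup_tin in the frame of old_tray between -0.137 and -0.097 m and y of tin in the frame of new_rack between -0.134 and -0.1 m)) and x of tin in the frame of new_rack between -0.017 and 0.017 m and z of tin in the frame of new_rack between 0.008 and 0.016 m and angle between each of tin, square_jar, shaker, pepper_mill's own z axis and vertical below 0.1 rad and linear speed of each of tin, square_jar, shaker, pepper_mill below 0.02 m/s and angular speed of each of tin, square_jar, shaker, pepper_mill below 0.2 rad/s and ((y of cup_square_jar in the frame of old_tray between 0.097 and 0.137 m and y of square_jar in the frame of new_rack between 0.1 and 0.134 m) or (y of cup_square_jar in the frame of old_tray between 0.019 and 0.059 m and y of square_jar in the frame of new_rack between 0.022 and 0.056 m) or (y of cup_square_jar in the frame of old_tray between -0.059 and -0.019 m and y of square_jar in the frame of new_rack between -0.056 and -0.022 m) or (y of cup_square_jar in the frame of old_tray between -0.137 and -0.097 m and y of square_jar in the frame of new_rack between -0.134 and -0.1 m)) and x of square_jar in the frame of new_rack between -0.017 and 0.017 m and z of square_jar in the frame of new_rack between 0.008 and 0.016 m and ((y of cup_shaker in the frame of old_tray between 0.097 and 0.137 m and y of shaker in the frame of new_rack between 0.1 and 0.134 m) or (y of cup_shaker in the frame of old_tray between 0.019 and 0.059 m and y of shaker in the frame of new_rack between 0.022 and 0.056 m) or (y of cup_shaker in the frame of old_tray between -0.059 and -0.019 m and y of shaker in the frame of new_rack between -0.056 and -0.022 m) or (y of cup_shaker in the frame of old_tray between -0.137 and -0.097 m and y of shaker in the frame of new_rack between -0.134 and -0.1 m)) and x of shaker in the frame of new_rack between -0.017 and 0.017 m and z of shaker in the frame of new_rack between 0.008 and 0.016 m and ((y of cup_pepper_mill in the frame of old_tray between 0.097 and 0.137 m and y of pepper_mill in the frame of new_rack between 0.1 and 0.134 m) or (y of cup_pepper_mill in the frame of old_tray between 0.019 and 0.059 m and y of pepper_mill in the frame of new_rack between 0.022 and 0.056 m) or (y of cup_pepper_mill in the frame of old_tray between -0.059 and -0.019 m and y of pepper_mill in the frame of new_rack between -0.056 and -0.022 m) or (y of cup_pepper_mill in the frame of old_tray between -0.137 and -0.097 m and y of pepper_mill in the frame of new_rack between -0.134 and -0.1 m)) and x of pepper_mill in the frame of new_rack between -0.017 and 0.017 m and z of pepper_mill in the frame of new_rack between 0.008 and 0.016 m); the robot touches nothing.
It fails at once if a container is tipped over (more than about 35 degrees from upright) (angle between any of tin, square_jar, shaker, pepper_mill's own z axis and vertical above 0.6 rad).
It fails at once if a container is dropped (falls free of the fingers faster than 0.6 m/s, about 20 mm) ((contact force between the fingers and tin below 0.1 N and linear speed of tin above 0.6 m/s) or (contact force between the fingers and square_jar below 0.1 N and linear speed of square_jar above 0.6 m/s) or (contact force between the fingers and shaker below 0.1 N and linear speed of shaker above 0.6 m/s) or (contact force between the fingers and pepper_mill below 0.1 N and linear speed of pepper_mill above 0.6 m/s)).
It also fails if it takes over 102 s, if anything falls off the work surface, if the arm or the gripper's body presses on something with over 40 N, if the wrist force passes 120 N, or if a joint passes its speed limit or range.

## Working session

There is one attempt and no reset: what is moved stays moved. The work goes in short steps, Python scripts to look and compute and a tool call to move; the robot and the scene stay as the last step left them, time stands still between calls to the robot, and variables do not carry over. Pictures are saved under pics/ and viewed, at most 14 in all, crops included, and the job is handed in when it is done.

Besides the shell and the picture viewer there is one more tool, called after "Emit:" by a JSON object that holds its "fn" and its "kwargs". servo_tool: Moves the arm, as the interface text tells. Its arguments: {"type":"object","properties":{"moves":{"type":"array","items":{"type":"array","items":{"type":"number"}}},"claw":{"type":"number"},"force":{"type":"number"}},"required":["moves"]}

```bash
mkdir -p pics
python3 - <<'E'
from workcell import *
import cv2
o=get_obs();print(o)
for n in("scene","side"):
    cv2.imwrite(f"pics/{n}0.png",cv2.resize(camera(n)[:,:,::-1],None,fx=1.5625,fy=1.5625,interpolation=cv2.INTER_CUBIC));print(n,get_calibration(n))
print(get_calibration("wrist"))
E
```

```text
{'time': 0.0, 'q': array([-7.50563035e+01,  5.01049763e+00,  1.00333762e+01,  9.50990559e+01,
        6.46582889e-04,  8.99996661e+01]), 'qd': array([ 0.04678835,  0.07506388,  0.08451251,  0.08932115,  0.01007748,
       -0.03350635]), 'joint_efforts': array([-4.66912832e-05, -5.20387959e+01,  4.64805794e+01,  1.61920296e-02,
        9.97039388e-05,  2.26157141e-06]), 'ee_pos': array([ 0.14177139, -0.53117294,  0.23057919]), 'tcp_rot': array([-1.79923823e+02, -6.47026244e-04,  1.49440296e+01]), 'wrist_force': array([-0.53598957,  0.37143228,  0.06005383]), 'torque': array([ 0.00767761,  0.00021036, -0.03649379]), 'grasp_force': 0.0, 'opening': 0.08551058254257751}
scene {'fx': 410.2431841971969, 'fy': 410.2431841971969, 'cx': 254.70121794721925, 'cy': 185.66325595374042, 'rvec': array([ 1.9531468 ,  1.05519125, -0.56304344]), 'tvec': array([-0.2850171 , -0.22214647,  1.0735246 ])}
side {'fx': 377.8390131489494, 'fy': 377.8390131489494, 'cx': 258.8240275913581, 'cy': 191.29529796969297, 'rvec': array([ 0.5085388 , -2.61532122,  1.3304116 ]), 'tvec': array([0.50910256, 0.16132554, 0.49481031])}
{'fx': 282.13981644368545, 'fy': 282.13981644368545, 'cx': 259.50525372747353, 'cy': 191.91645792177175, 'tool_from_camera': array([[-9.38131630e-04, -9.58143433e-01, -2.86287060e-01,
         7.12854170e-02],
       [ 9.99999065e-01, -1.18379753e-03,  6.85036465e-04,
         1.18930257e-03],
       [-9.95269105e-04, -2.86286150e-01,  9.58143648e-01,
        -1.42659465e-01],
       [ 0.00000000e+00,  0.00000000e+00,  0.00000000e+00,
         1.00000000e+00]])}
```

View pics/scene0.png

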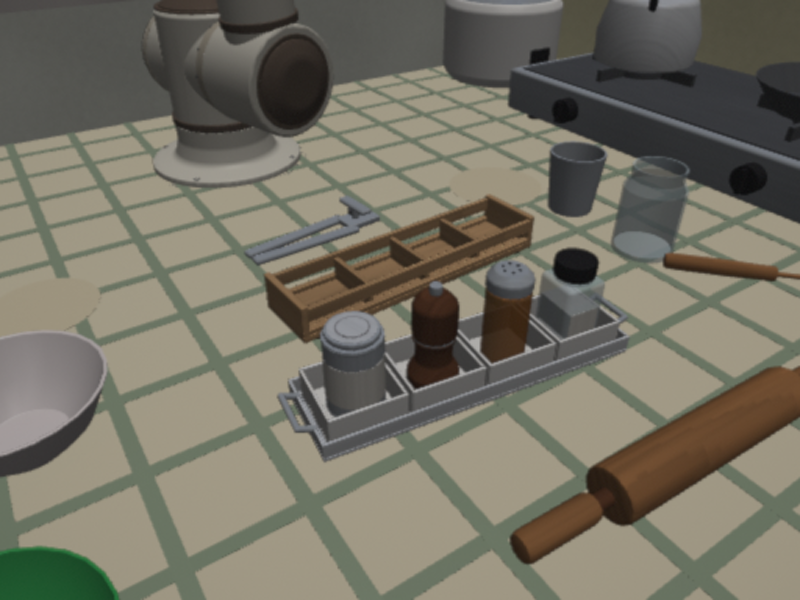

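View pics/side0.png

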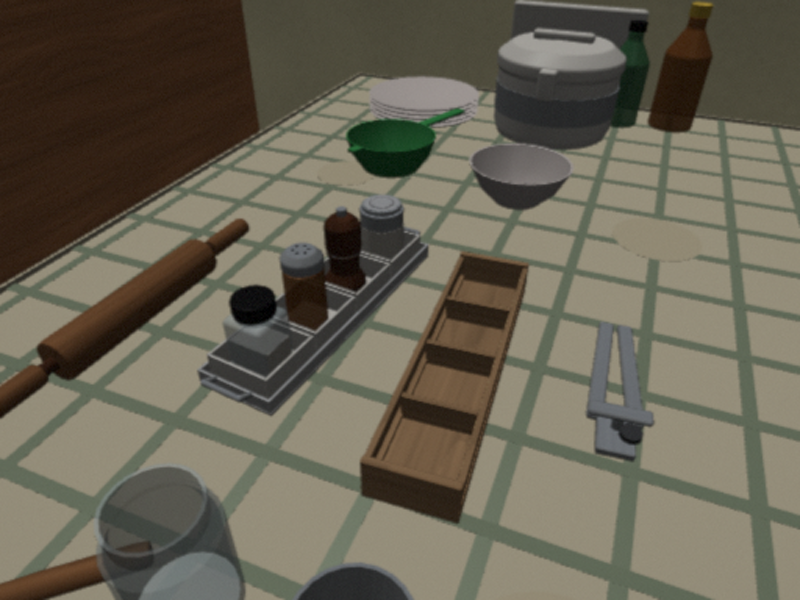

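The row, seen from beyond the robot, runs right to left in the image: jar (576,259), shaker (511,268), mill (436,287), tin (353,327). The rack is nearer the robot, its end boards at (268,280)–(306,318) and (490,198)–(533,218).

```bash
cat > h.py <<'E'
from workcell import *
import cv2, numpy as np
from scipy.spatial.transform import Rotation as Ro
def cam(n,o=None):
    c=get_calibration(n); K=(c["fx"],c["fy"],c["cx"],c["cy"])
    if n=="wrist":
        o=o or get_obs(); T=np.array(c["tool_from_camera"])
        R=Ro.from_euler("xyz",o["tcp_rot"],degrees=True).as_matrix()
        return K,R@T[:3,:3],R@T[:3,3]+o["ee_pos"]
    R=cv2.Rodrigues(np.array(c["rvec"]))[0]; return K,R.T,-R.T@np.array(c["tvec"])
def hit(C,u,v,z):          # native pixel -> world point on plane z
    (fx,fy,cx,cy),R,t=C; d=R@[(u-cx)/fx,(v-cy)/fy,1]; return t+d*(z-t[2])/d[2]
def proj(C,p):
    (fx,fy,cx,cy),R,t=C; q=(np.atleast_2d(p)-t)@R; return np.c_[fx*q[:,0]/q[:,2]+cx,fy*q[:,1]/q[:,2]+cy]
E
python3 - <<'E'
from h import *
np.set_printoptions(precision=4,suppress=True)
S=1.5625
D={"scene":dict(tin=(353,327,.091),mill=(436,287,.116),shaker=(511,268,.107),jar=(576,259,.097),rA=(268,281,.048),rB=(305,318,.048),rC=(490,198,.048),rD=(533,218,.048)),
"side":dict(tin=(382,204,.091),mill=(341,211,.116),shaker=(302,251,.107),jar=(254,299,.097),rB=(462,255,.048),rA=(527,264,.048),rC=(463,488,.048),rD=(368,462,.048))}
for n in D:
    C=cam(n);print(n,C[2])
    for k,(u,v,z) in D[n].items(): print(k,hit(C,u/S,v/S,z))
E
```

```text
scene [ 1.0052 -0.3166  0.4152]
tin [ 0.6278 -0.1149  0.091 ]
mill [ 0.6471 -0.0444  0.116 ]
shaker [0.6485 0.0389 0.107 ]
jar [0.6587 0.1132 0.097 ]
rA [ 0.4598 -0.123   0.048 ]
rB [ 0.5399 -0.1197  0.048 ]
rC [0.435  0.1993 0.048 ]
rD [0.5073 0.2072 0.048 ]
side [0.3634 0.4726 0.4179]
tin [ 0.6231 -0.1129  0.091 ]
mill [ 0.6377 -0.0358  0.116 ]
shaker [0.6434 0.0403 0.107 ]
jar [0.6511 0.1167 0.097 ]
rB [ 0.5176 -0.1063  0.048 ]
rA [ 0.4421 -0.1163  0.048 ]
rC [0.4202 0.2049 0.048 ]
rD [0.4951 0.2098 0.048 ]
```

Units first: shifts go in shares of 80 cm and turns go in shares of pi/2 rad. So 63 cm is 0.7875, 42 cm is 0.525, 1.2 rad is 0.7639.

Emit:
{"fn": "servo_tool", "kwargs": {"moves": [[0.0625,0.1,0.0625,0.0637],[0.525,0.7875,0.0875,0.7639],[0.525,0.7875,0.0875,0.7639],[0.525,0.7875,0.0875,0.7639],[0.525,0.7875,0.0875,0.7639],[0.525,0.7875,0.0875,0.7639],[0.525,0.7875,0.0875,0.7639],[0.525,0.7875,0.0875,0.7639],[0.525,0.7875,0.0875,0.7639],[0.525,0.7875,0.0875,0.7639],[0.525,0.7875,0.0875,0.7639],[0.525,0.7875,0.0875,0.7639],[0.525,0.7875,0.0875,0.7639],[0.525,0.7875,0.0875,0.7639],[0.525,0.7875,0.0875,0.7639],[0.525,0.7875,0.0875,0.7639],[0.525,0.7875,0.0875,0.7639],[0.525,0.7875,0.0875,0.7639],[0.525,0.7875,0.0875,0.7639],[0.525,0.7875,0.0875,0.7639]]}}

```text
time: 1.77
ee_pos: [0.5631, 0.1016, 0.2994]
tcp_rot: [-179.9, 0.0, 83.9]
wrist_force: [1.2, 0.5, 0.0]
opening: 0.0854
grasp_force: 0.0
```

Emit:
{"fn": "servo_tool", "kwargs": {"moves": [[0,0,0,0],[0,0,0,0],[0,0,0,0],[0,0,0,0]]}}

```text
time: 2.1
ee_pos: [0.5614, 0.0976, 0.3018]
tcp_rot: [180.0, -0.0, 83.6]
wrist_force: [-0.7, -0.4, 0.6]
opening: 0.085
grasp_force: 0.0
```

Run:
```python
from h import *
import pickle
o=get_obs();print(o["time"],o["ee_pos"],o["tcp_rot"]);im=camera("wrist")
pickle.dump((im,cam("wrist",o)),open("w1.pkl","wb"))
cv2.imwrite("pics/w1.png",cv2.resize(im[:,:,::-1],(800,600),interpolation=cv2.INTER_CUBIC))
```

```text
2.1 [0.56139972 0.09756969 0.30180685] [ 1.79961554e+02 -7.79360842e-03  8.36169971e+01]
```

View pics/w1.png

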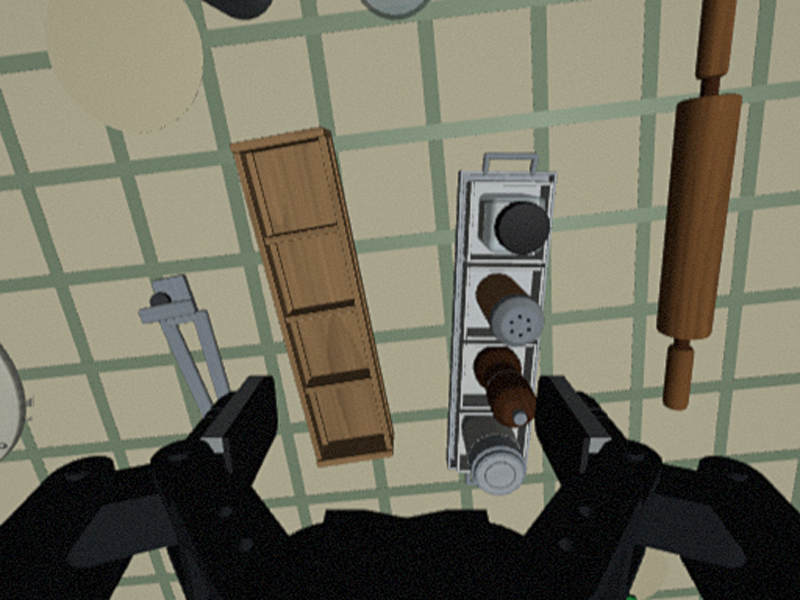

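Fit of both trays and tops visible: jar cap (522,228), shaker (518,321), mill nut (520,419), tin (498,470); rack top corners about (232,146), (327,129), (319,463), (394,452). I'll enlarge for detail.

Run:
```python
from h import *
import pickle
np.set_printoptions(precision=4,suppress=True)
im,C=pickle.load(open("w1.pkl","rb"));S=1.5625
for k,(u,v,z) in dict(tin=(498,470,.091),mill=(520,419,.116),shaker=(518,321,.107),jar=(522,228,.097),rD=(327,129,.048),rC=(232,146,.048),rA=(319,463,.048),rB=(394,452,.048)).items(): print(k,hit(C,u/S,v/S,z))
g=lambda x0,y0,x1,y1,f:cv2.resize(im[y0:y1,x0:x1,::-1],None,fx=f,fy=f,interpolation=cv2.INTER_CUBIC)
a=g(285,105,365,205,6); cv2.imwrite("pics/c1.png",np.hstack([a[:600],]))
```

```text
tin [ 0.6249 -0.1139  0.091 ]
mill [ 0.642 -0.045  0.116]
shaker [0.6459 0.0398 0.107 ]
jar [0.6543 0.1131 0.097 ]
rD [0.5065 0.2068 0.048 ]
rC [0.4242 0.2025 0.048 ]
rA [ 0.4444 -0.1181  0.048 ]
rB [ 0.5247 -0.1136  0.048 ]
```

View pics/c1.png

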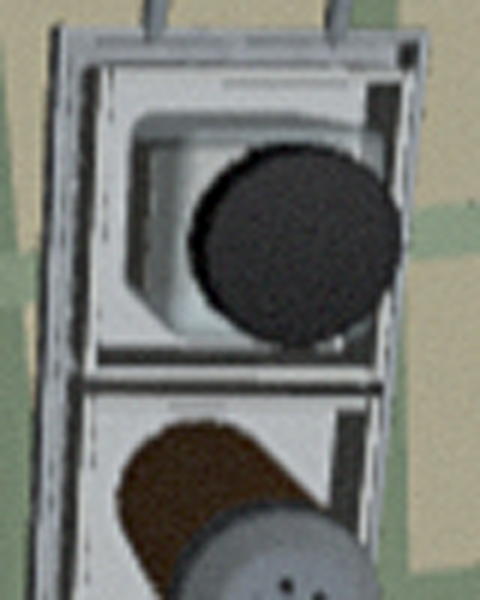

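In the tool's units: 9.2 cm is 0.115, 1.5 cm is 0.0188.

Emit:
{"fn": "servo_tool", "kwargs": {"moves": [[0.0375,0.0063,-0.025,0],[0.075,0.0125,-0.05,0],[0.1063,0.0175,-0.075,0],[0.115,0.0188,-0.075,0],[0.115,0.0188,-0.075,0],[0.115,0.0188,-0.075,0],[0.115,0.0188,-0.075,0]]}}

```text
time: 2.73
ee_pos: [0.6534, 0.1132, 0.2428]
tcp_rot: [179.9, -0.0, 83.7]
wrist_force: [0.2, -0.1, -0.6]
opening: 0.0853
grasp_force: 0.0
```

```bash
cat > look.py <<'E'
import sys
from h import *
import pickle
n=sys.argv[1]
o=get_obs();print(o["time"],o["ee_pos"],o["tcp_rot"]);im=camera("wrist")
pickle.dump((im,cam("wrist",o)),open(n+".pkl","wb"))
x0,y0,x1,y1=map(int,sys.argv[2:6]);f=min(800/(x1-x0),600/(y1-y0));print("scale",f)
cv2.imwrite(f"pics/{n}.png",cv2.resize(im[y0:y1,x0:x1,::-1],None,fx=f,fy=f,interpolation=cv2.INTER_CUBIC))
E
python3 look.py jar 160 100 360 250
```

```text
2.7333 [0.65337484 0.11317576 0.24275216] [ 1.79913045e+02 -2.57258617e-02  8.36666273e+01]
scale 4.0
```

View pics/jar.png

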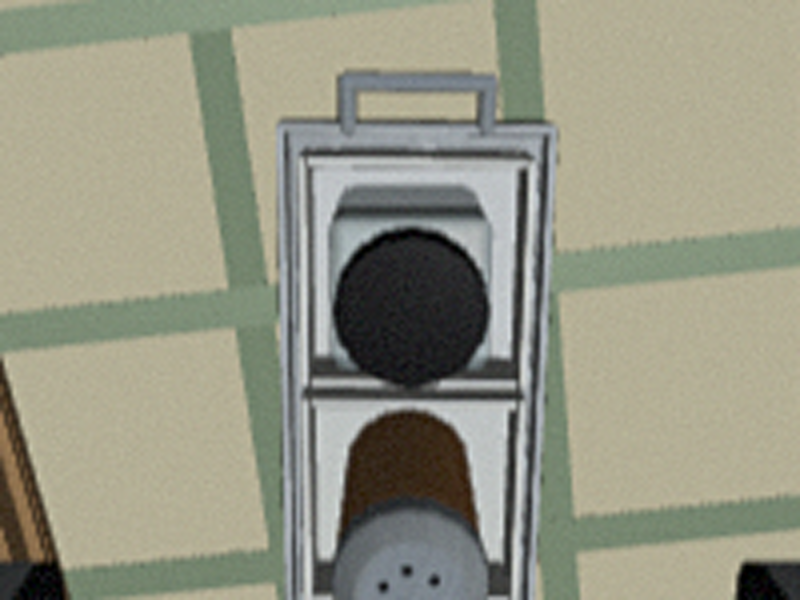

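Cap centre at (412,306) in the crop, native (263,176.5); glass sides are square to the image, so the jar is aligned with the tool.

Run:
```python
from h import *
import pickle
np.set_printoptions(precision=4,suppress=True)
im,C=pickle.load(open("jar.pkl","rb"))
print(hit(C,263,176.5,.097), hit(C,160+(410/4),100+(550-0)/4,.107))
for p in [(333,215),(492,215),(333,365),(490,365)]: print(hit(C,160+p[0]/4,100+p[1]/4,.075))
```

```text
[0.6564 0.1145 0.097 ] [0.6487 0.0496 0.107 ]
[0.6373 0.1373 0.075 ]
[0.6809 0.1324 0.075 ]
[0.6318 0.0945 0.075 ]
[0.6765 0.0894 0.075 ]
```

In the tool's units: -19.5 cm is -0.2438, -19.2 cm is -0.24.

Emit:
{"fn": "servo_tool", "kwargs": {"moves": [[0.0038,0.0013,-0.0375,0],[0.0038,0.0013,-0.075,0],[0.0038,0.0013,-0.1125,0],[0.0038,0.0013,-0.15,0],[0.0038,0.0013,-0.175,0],[0.0038,0.0013,-0.2,0],[0.0038,0.0013,-0.2188,0],[0.0038,0.0013,-0.2313,0],[0.0038,0.0013,-0.24,0],[0.0038,0.0013,-0.2438,0],[0.0038,0.0013,-0.2438,0],[0.0038,0.0013,-0.2438,0]]}}

```text
time: 3.78
ee_pos: [0.6572, 0.1147, 0.0475]
tcp_rot: [179.9, -0.0, 83.7]
wrist_force: [0.4, 0.6, -0.3]
opening: 0.0854
grasp_force: 0.0
```

Emit:
{"fn": "servo_tool", "kwargs": {"moves": [[0,0,0,0],[0,0,0,0],[0,0,0,0],[0,0,0,0],[0,0,0,0],[0,0,0,0],[0,0,0,0],[0,0,0,0],[0,0,0,0],[0,0,0,0]], "claw": 1, "force": 35}}

```text
time: 4.62
ee_pos: [0.657, 0.1147, 0.0469]
tcp_rot: [180.0, -0.0, 83.7]
wrist_force: [-2.0, 1.0, 6.1]
opening: 0.0452
grasp_force: 36.8
```

In the tool's units: -18.9 cm is -0.2363, 4.6 cm is 0.0575, 0.18 rad is 0.1146.

Emit:
{"fn": "servo_tool", "kwargs": {"moves": [[0,0,0.0063,0],[0,0,0.0188,0],[0,0,0.0375,0],[0,0,0.0625,0],[0,0,0.0875,0],[-0.0125,0.0025,0.1125,0],[-0.0375,0.0088,0.125,0.0127],[-0.0688,0.0163,0.125,0.0382],[-0.1063,0.025,0.125,0.0637],[-0.1438,0.0338,0.125,0.0891],[-0.1813,0.0438,0.125,0.1146],[-0.2125,0.0513,0.125,0.1146],[-0.2288,0.0563,0.125,0.1146],[-0.2363,0.0575,0.125,0.1146],[-0.2363,0.0575,0.125,0.1146],[-0.2363,0.0575,0.125,0.1146],[-0.2363,0.0575,0.125,0.1146]]}}

```text
time: 6.03
ee_pos: [0.4687, 0.1604, 0.1464]
tcp_rot: [180.0, 0.0, 94.0]
wrist_force: [-0.7, -0.8, -1.5]
opening: 0.0454
grasp_force: 36.6
```

```bash
python3 look.py bay1 60 60 460 360
```

```text
6.0333 [0.46868278 0.16042154 0.14636197] [1.79982003e+02 3.60012169e-03 9.39846954e+01]
scale 2.0
```

View pics/bay1.png

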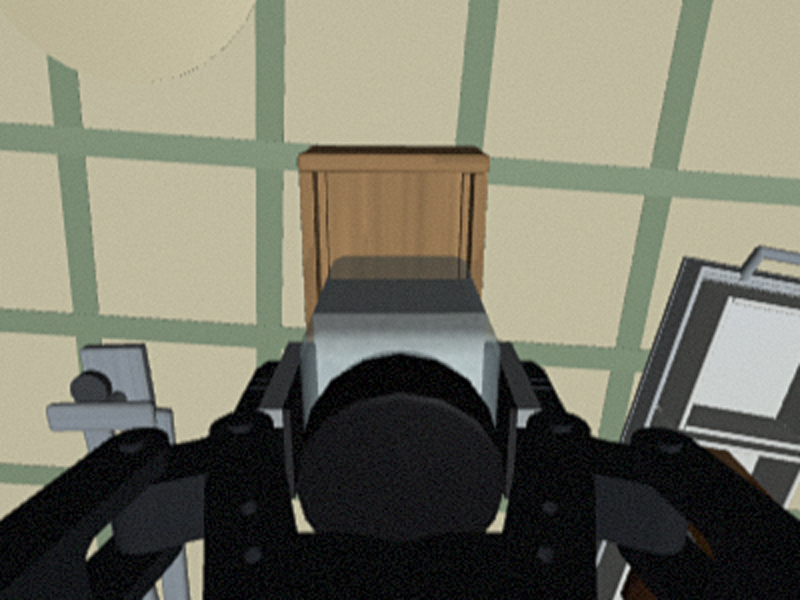

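Run:
```python
from h import *
import pickle
np.set_printoptions(precision=4,suppress=True)
im,C=pickle.load(open("bay1.pkl","rb"))
for p in [(299,155),(488,154),(300,170),(488,170)]: print(hit(C,60+p[0]/2,60+p[1]/2,.048))
o,c=np.array([.468,.161]),0
# jar bottom far edge: rows ~256, cols 330..470
zb=.012+.095
for p in [(330,258),(470,258)]: print(hit(C,60+p[0]/2,60+p[1]/2,zb))
```

```text
[0.4221 0.2044 0.048 ]
[0.5015 0.2102 0.048 ]
[0.4226 0.1981 0.048 ]
[0.5023 0.2036 0.048 ]
[0.4429 0.1776 0.107 ]
[0.4898 0.1808 0.107 ]
```

In the tool's units: -9.3 cm is -0.1163, -9.1 cm is -0.1138.

Emit:
{"fn": "servo_tool", "kwargs": {"moves": [[-0.0025,0.0025,-0.0188,0],[-0.0025,0.0025,-0.0438,0],[-0.0025,0.0025,-0.0625,0],[-0.0025,0.0025,-0.0813,0],[-0.0025,0.0025,-0.0938,0],[-0.0025,0.0025,-0.1038,0],[-0.0025,0.0025,-0.11,0],[-0.0025,0.0025,-0.1138,0],[-0.0025,0.0025,-0.1163,0],[-0.0025,0.0025,-0.1163,0],[-0.0025,0.0025,-0.1163,0]]}}

```text
time: 7.0
ee_pos: [0.4661, 0.1627, 0.0538]
tcp_rot: [180.0, -0.0, 94.0]
wrist_force: [-1.1, 0.4, -1.5]
opening: 0.0455
grasp_force: 36.7
```

In the tool's units: -0.2 cm is -0.0025, -0.1 cm is -0.0013.

Emit:
{"fn": "servo_tool", "kwargs": {"moves": [[0,0,-0.0013,0],[0,0,-0.0025,0],[0,0,-0.0025,0],[0,0,-0.0025,0]]}}

```text
time: 7.33
ee_pos: [0.4661, 0.1628, 0.0518]
tcp_rot: [179.9, -0.0, 94.0]
wrist_force: [-0.0, -0.2, 1.9]
opening: 0.0453
grasp_force: 37.1
```

In the tool's units: 19 cm is 0.2375, 17 cm is 0.2125.

Emit:
{"fn": "servo_tool", "kwargs": {"moves": [[0,0,0,0],[0,0,0,0],[0,0,0,0],[0,0,0,0],[0,0,0,0],[0,0,0,0],[0,0,0.0063,0],[0,0,0.025,0],[0,0,0.0625,0],[0,0,0.1,0],[0,0,0.1375,0],[0,0,0.175,0],[0,0,0.2125,0],[0,0,0.2375,0]], "claw": 0}}

```text
time: 8.5
ee_pos: [0.466, 0.1627, 0.2447]
tcp_rot: [179.8, -0.0, 94.0]
wrist_force: [-0.4, 0.8, 0.2]
opening: 0.0855
grasp_force: 0.0
```

In the tool's units: 18.1 cm is 0.2263, -12.3 cm is -0.1538, -0.18 rad is -0.1146.

Emit:
{"fn": "servo_tool", "kwargs": {"moves": [[0.0375,-0.025,0,-0.0318],[0.075,-0.05,0,-0.0637],[0.1125,-0.075,0,-0.0955],[0.15,-0.1,0,-0.1146],[0.1875,-0.125,0,-0.1146],[0.2125,-0.1438,0,-0.1146],[0.2263,-0.1538,0,-0.1146],[0.2263,-0.1538,0,-0.1146],[0.2263,-0.1538,0,-0.1146],[0.2263,-0.1538,0,-0.1146]]}}

```text
time: 9.33
ee_pos: [0.6464, 0.04, 0.2415]
tcp_rot: [-180.0, -0.0, 83.7]
wrist_force: [-0.0, -0.1, -0.0]
opening: 0.0858
grasp_force: 0.0
```

```bash
python3 look.py shk 110 90 410 315
```

```text
9.3333 [0.64637683 0.03997841 0.2415077 ] [-1.79988508e+02 -6.95305697e-03  8.37099926e+01]
scale 2.6666666666666665
```

View pics/shk.png

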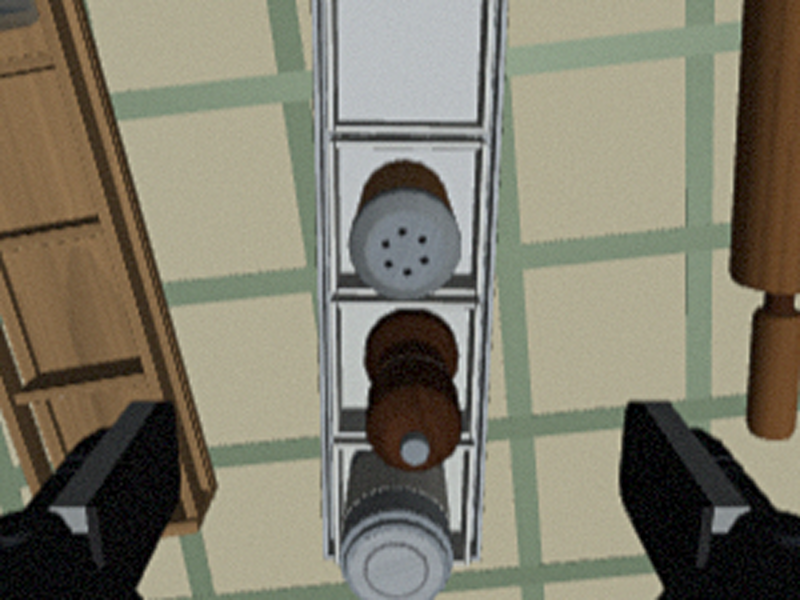

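Shaker cap centre (405,247), mill nut (415,449), tin lid (397,568), rack corner near (214,488).

Run:
```python
from h import *
import pickle
np.set_printoptions(precision=4,suppress=True)
im,C=pickle.load(open("shk.pkl","rb"));f=8/3
for k,(u,v,z) in dict(sh=(405,247,.107),mill=(415,449,.116),tin=(397,568,.091),rB=(214,488,.048),cupA=(335,132,.036),cupB=(485,132,.036),cupC=(335,297,.036),cupD=(480,297,.036)).items(): print(k,hit(C,110+u/f,90+v/f,z))
```

```text
sh [0.6475 0.0378 0.107 ]
mill [ 0.6426 -0.0434  0.116 ]
tin [ 0.627  -0.1182  0.091 ]
rB [ 0.5357 -0.0934  0.048 ]
cupA [0.6201 0.0767 0.036 ]
cupB [0.6883 0.0691 0.036 ]
cupC [ 0.6094 -0.0022  0.036 ]
cupD [ 0.6797 -0.0101  0.036 ]
```

In the tool's units: -18.5 cm is -0.2313, -18.1 cm is -0.2263.

Emit:
{"fn": "servo_tool", "kwargs": {"moves": [[0.0013,-0.0025,-0.0375,0],[0.0013,-0.0025,-0.075,0],[0.0013,-0.0025,-0.1125,0],[0.0013,-0.0025,-0.15,0],[0.0013,-0.0025,-0.175,0],[0.0013,-0.0025,-0.2,0],[0.0013,-0.0025,-0.2163,0],[0.0013,-0.0025,-0.2263,0],[0.0013,-0.0025,-0.2313,0],[0.0013,-0.0025,-0.2313,0],[0.0013,-0.0025,-0.2313,0]]}}

```text
time: 10.3
ee_pos: [0.6483, 0.0378, 0.0575]
tcp_rot: [179.9, -0.0, 83.7]
wrist_force: [-0.3, -0.1, 0.1]
opening: 0.0854
grasp_force: 0.0
```

Emit:
{"fn": "servo_tool", "kwargs": {"moves": [[0,0,0,0],[0,0,0,0],[0,0,0,0],[0,0,0,0],[0,0,0,0],[0,0,0,0],[0,0,0,0],[0,0,0,0],[0,0,0,0],[0,0,0,0]], "claw": 1, "force": 35}}

```text
time: 11.13
ee_pos: [0.6482, 0.0376, 0.0571]
tcp_rot: [179.9, -0.0, 83.7]
wrist_force: [-0.7, -0.6, 5.5]
opening: 0.0431
grasp_force: 36.0
```

In the tool's units: -17.7 cm is -0.2213, -5.5 cm is -0.0688, 0.14 rad is 0.0891.

Emit:
{"fn": "servo_tool", "kwargs": {"moves": [[0,0,0.0063,0],[0,0,0.0188,0],[0,0,0.0375,0],[0,0,0.0625,0],[0,0,0.0875,0],[-0.0125,0.0025,0.1125,0],[-0.0375,0.0088,0.125,0.0127],[-0.0688,0.0163,0.125,0.0382],[-0.1063,0.025,0.125,0.0637],[-0.1438,0.0338,0.125,0.0891],[-0.1813,0.0438,0.125,0.1082],[-0.2063,0.0513,0.125,0.1082],[-0.2175,0.055,0.125,0.1082],[-0.2213,0.0563,0.125,0.1082],[-0.2213,0.0563,0.125,0.1082],[-0.2213,0.0563,0.125,0.1082],[-0.2213,0.0563,0.125,0.1082]]}}

```text
time: 12.55
ee_pos: [0.4717, 0.0824, 0.1561]
tcp_rot: [-180.0, 0.0, 93.4]
wrist_force: [0.0, -0.0, -2.1]
opening: 0.0436
grasp_force: 36.3
```

```bash
python3 look.py bay2 60 0 460 300
```

```text
12.55 [0.47171798 0.08237036 0.15613124] [-1.79992989e+02  8.63261556e-03  9.34112320e+01]
scale 2.0
```

View pics/bay2.png

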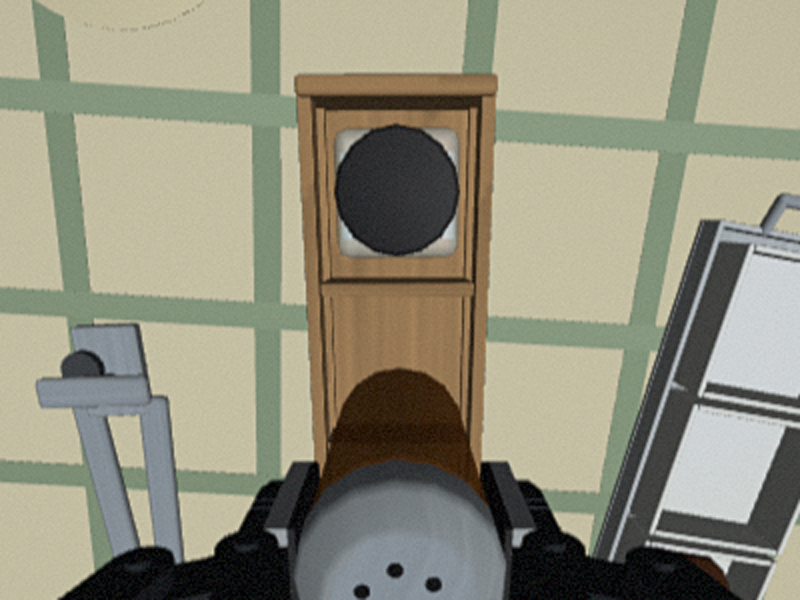

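The jar stands upright in the middle of its bay (cap 397,190); end board top rows 75–95, divider top at rows 282–294.

Run:
```python
from h import *
import pickle
np.set_printoptions(precision=4,suppress=True)
im,C=pickle.load(open("bay2.pkl","rb"))
for k,(u,v,z) in dict(jar=(397,190,.102),e1=(296,76,.048),e2=(496,76,.048),d1=(322,288,.04),d2=(473,288,.04),rl=(307,282,.044),rr=(489,282,.044)).items(): print(k,hit(C,60+u/2,v/2,z))
```

```text
jar [0.465  0.1613 0.102 ]
e1 [0.4221 0.204  0.048 ]
e2 [0.5017 0.2087 0.048 ]
d1 [0.433  0.1195 0.04  ]
d2 [0.5017 0.1236 0.04  ]
rl [0.4268 0.1223 0.044 ]
rr [0.5081 0.1271 0.044 ]
```

In the tool's units: -9.5 cm is -0.1188, -9.4 cm is -0.1175.

Emit:
{"fn": "servo_tool", "kwargs": {"moves": [[-0.0013,0,-0.0188,0],[-0.0013,0,-0.0438,0],[-0.0013,0,-0.0625,0],[-0.0013,0,-0.0813,0],[-0.0013,0,-0.0938,0],[-0.0013,0,-0.1038,0],[-0.0013,0,-0.11,0],[-0.0013,0,-0.1138,0],[-0.0013,0,-0.1163,0],[-0.0013,0,-0.1175,0],[-0.0013,0,-0.1188,0],[-0.0013,0,-0.1188,0]]}}

```text
time: 13.6
ee_pos: [0.4702, 0.0827, 0.0621]
tcp_rot: [179.9, -0.0, 93.4]
wrist_force: [-0.8, 0.1, 1.1]
opening: 0.0433
grasp_force: 36.5
```

Contact with the floor; release, rise.

In the tool's units: 18 cm is 0.225, 17 cm is 0.2125.

Emit:
{"fn": "servo_tool", "kwargs": {"moves": [[0,0,0,0],[0,0,0,0],[0,0,0,0],[0,0,0,0],[0,0,0,0],[0,0,0,0],[0,0,0.0063,0],[0,0,0.025,0],[0,0,0.0625,0],[0,0,0.1,0],[0,0,0.1375,0],[0,0,0.175,0],[0,0,0.2125,0],[0,0,0.225,0]], "claw": 0}}

```text
time: 14.77
ee_pos: [0.4706, 0.0827, 0.246]
tcp_rot: [179.7, -0.0, 93.4]
wrist_force: [0.8, 0.6, -0.4]
opening: 0.0853
grasp_force: 0.0
```

In the tool's units: 17.1 cm is 0.2138, 16.5 cm is 0.2063, -0.17 rad is -0.1082.

Emit:
{"fn": "servo_tool", "kwargs": {"moves": [[0.0375,-0.025,0,-0.0318],[0.075,-0.05,0,-0.0637],[0.1125,-0.0813,0,-0.0955],[0.15,-0.1125,0,-0.1082],[0.1875,-0.1375,0,-0.1082],[0.2063,-0.15,0,-0.1082],[0.2138,-0.1575,0,-0.1082],[0.2138,-0.1575,0,-0.1082],[0.2138,-0.1575,0,-0.1082],[0.2138,-0.1575,0,-0.1082]]}}

```text
time: 15.6
ee_pos: [0.64, -0.0426, 0.2418]
tcp_rot: [180.0, -0.0, 83.7]
wrist_force: [-0.4, -0.6, 0.8]
opening: 0.0852
grasp_force: 0.0
```

```bash
python3 look.py mill 110 90 410 315
```

```text
15.6 [ 0.640022   -0.04257969  0.24179601] [ 1.79992729e+02 -1.13671991e-02  8.37363405e+01]
scale 2.6666666666666665
```

View pics/mill.png

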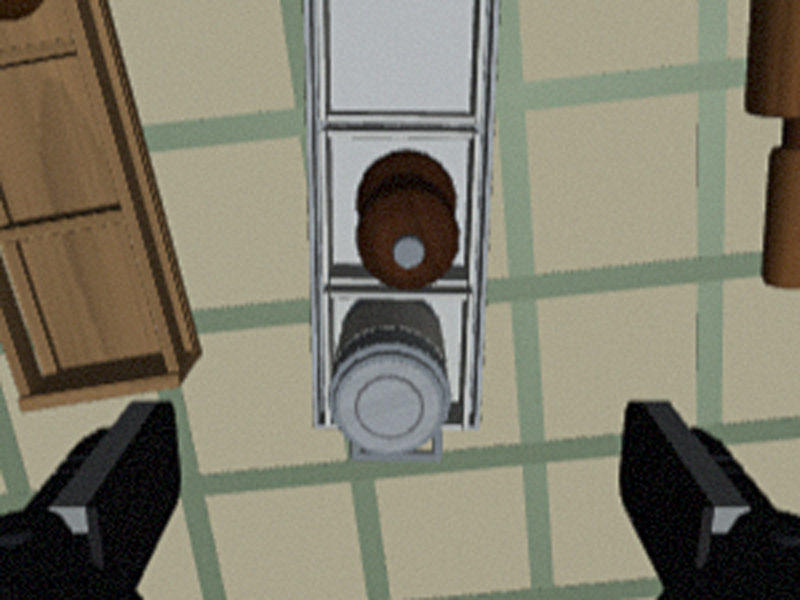

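Mill nut at (408,252), tin lid centre (389,400); rack end board outer top edge from (22,402) to (182,382), corner near (22,402).

Run:
```python
from h import *
import pickle
np.set_printoptions(precision=4,suppress=True)
im,C=pickle.load(open("mill.pkl","rb"));f=8/3
for k,(u,v,z) in dict(mill=(408,251,.116),tin=(389,400,.091),rA=(21,400,.048),rB=(181,378,.048),).items(): print(k,hit(C,110+u/f,90+v/f,z))
```

```text
mill [ 0.6423 -0.0441  0.116 ]
tin [ 0.6267 -0.1158  0.091 ]
rA [ 0.444  -0.1169  0.048 ]
rB [ 0.5244 -0.114   0.048 ]
```

Emit:
{"fn": "servo_tool", "kwargs": {"moves": [[0.0025,-0.0013,-0.0375,0],[0.0025,-0.0013,-0.075,0],[0.0025,-0.0013,-0.1125,0],[0.0025,-0.0013,-0.15,0],[0.0025,-0.0013,-0.175,0],[0.0025,-0.0013,-0.2,0],[0.0025,-0.0013,-0.2125,0],[0.0025,-0.0013,-0.2188,0],[0.0025,-0.0013,-0.2225,0],[0.0025,-0.0013,-0.2225,0],[0.0025,-0.0013,-0.2225,0]]}}

```text
time: 16.57
ee_pos: [0.6434, -0.0443, 0.0647]
tcp_rot: [179.9, -0.0, 83.7]
wrist_force: [-0.5, 1.1, 0.5]
opening: 0.0854
grasp_force: 0.0
```

Emit:
{"fn": "servo_tool", "kwargs": {"moves": [[0,0,0,0],[0,0,0,0],[0,0,0,0],[0,0,0,0],[0,0,0,0],[0,0,0,0],[0,0,0,0],[0,0,0,0],[0,0,0,0],[0,0,0,0]], "claw": 1, "force": 35}}

```text
time: 17.4
ee_pos: [0.6432, -0.0445, 0.0639]
tcp_rot: [179.9, 0.0, 83.7]
wrist_force: [0.7, -0.1, 5.0]
opening: 0.0406
grasp_force: 36.8
```

In the tool's units: -16.8 cm is -0.21, -16.6 cm is -0.2075, 0.17 rad is 0.1082.

Emit:
{"fn": "servo_tool", "kwargs": {"moves": [[0,0,0.0063,0],[0,0,0.0188,0],[0,0,0.0375,0],[0,0,0.0625,0],[0,0,0.0875,0],[-0.0125,0.0025,0.1125,0],[-0.0375,0.01,0.125,0.0127],[-0.0688,0.0188,0.125,0.0382],[-0.1063,0.0288,0.125,0.0637],[-0.1438,0.04,0.125,0.0891],[-0.1813,0.0525,0.125,0.1082],[-0.2,0.0588,0.125,0.1082],[-0.2075,0.0613,0.125,0.1082],[-0.21,0.0625,0.125,0.1082],[-0.21,0.0625,0.125,0.1082],[-0.21,0.0625,0.125,0.1082]]}}

```text
time: 18.73
ee_pos: [0.4756, 0.0054, 0.1633]
tcp_rot: [180.0, 0.0, 93.4]
wrist_force: [-0.3, -0.3, -1.5]
opening: 0.0399
grasp_force: 36.3
```

```bash
python3 look.py bay3 60 0 460 300
```

```text
18.7333 [0.47561189 0.00542983 0.16334851] [1.79984588e+02 6.79843154e-03 9.34258505e+01]
scale 2.0
```

View pics/bay3.png

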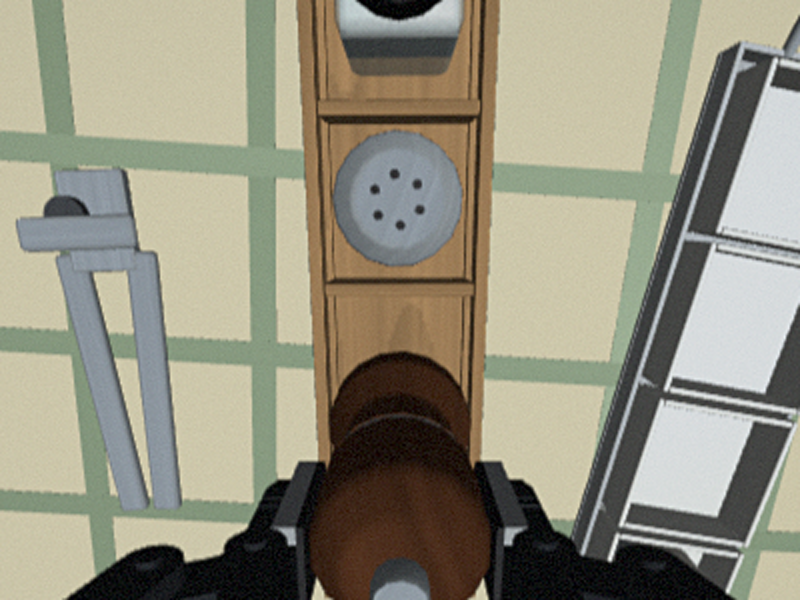

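Shaker stands centred and upright; the middle divider (row 288) puts the rack centre at y≈0.045, so the target holds.

In the tool's units: -9.5 cm is -0.1188, -9.4 cm is -0.1175.

Emit:
{"fn": "servo_tool", "kwargs": {"moves": [[0,0.0013,-0.0188,0],[0,0.0013,-0.0438,0],[0,0.0013,-0.0625,0],[0,0.0013,-0.0813,0],[0,0.0013,-0.0938,0],[0,0.0013,-0.1038,0],[0,0.0013,-0.11,0],[0,0.0013,-0.1138,0],[0,0.0013,-0.1163,0],[0,0.0013,-0.1175,0],[0,0.0013,-0.1188,0],[0,0.0013,-0.1188,0]]}}

```text
time: 19.78
ee_pos: [0.4752, 0.0066, 0.0689]
tcp_rot: [179.9, 0.0, 93.4]
wrist_force: [1.5, 0.4, 0.3]
opening: 0.0398
grasp_force: 36.5
```

In the tool's units: 17.5 cm is 0.2188, 17 cm is 0.2125.

Emit:
{"fn": "servo_tool", "kwargs": {"moves": [[0,0,0,0],[0,0,0,0],[0,0,0,0],[0,0,0,0],[0,0,0,0],[0,0,0,0],[0,0,0.0063,0],[0,0,0.025,0],[0,0,0.0625,0],[0,0,0.1,0],[0,0,0.1375,0],[0,0,0.175,0],[0,0,0.2125,0],[0,0,0.2188,0]], "claw": 0}}

```text
time: 20.95
ee_pos: [0.4759, 0.0066, 0.2488]
tcp_rot: [179.6, 0.0, 93.4]
wrist_force: [0.5, -0.2, 0.2]
opening: 0.0856
grasp_force: 0.0
```

In the tool's units: 15.2 cm is 0.19, 15 cm is 0.1875, -0.17 rad is -0.1082.

Emit:
{"fn": "servo_tool", "kwargs": {"moves": [[0.0375,-0.025,0,-0.0318],[0.075,-0.05,0,-0.0637],[0.1125,-0.0813,0,-0.0955],[0.15,-0.1125,0,-0.1082],[0.175,-0.1375,0,-0.1082],[0.1875,-0.15,0,-0.1082],[0.19,-0.1525,0,-0.1082],[0.19,-0.1525,0,-0.1082],[0.19,-0.1525,0,-0.1082],[0.19,-0.1525,0,-0.1082]]}}

```text
time: 21.78
ee_pos: [0.6262, -0.1146, 0.2439]
tcp_rot: [180.0, -0.0, 83.7]
wrist_force: [0.4, -0.2, 0.4]
opening: 0.0852
grasp_force: 0.0
```

```bash
python3 look.py tin 60 60 460 360
```

```text
21.7833 [ 0.62623147 -0.11456389  0.24391716] [ 1.79973086e+02 -5.15333119e-03  8.37387326e+01]
scale 2.0
```

View pics/tin.png

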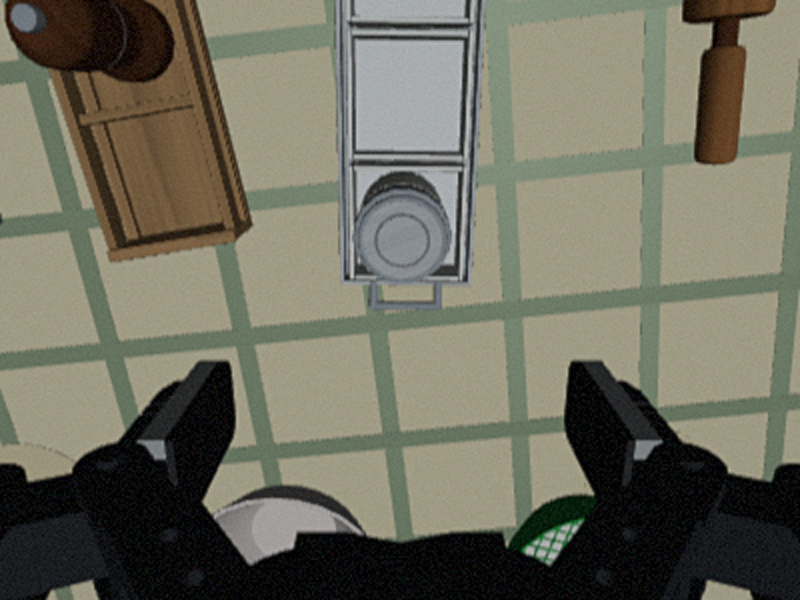

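Run:
```python
from h import *
import pickle
im,C=pickle.load(open("tin.pkl","rb"))
for p in [(402,241,.091),(109,256,.048),(235,238,.048)]: print(hit(C,60+p[0]/2,60+p[1]/2,p[2]))
```

```text
[ 0.62641034 -0.11915331  0.091     ]
[ 0.44287161 -0.11958477  0.048     ]
[ 0.52315264 -0.11686354  0.048     ]
```

In the tool's units: -19.6 cm is -0.245, -19.4 cm is -0.2425.

Emit:
{"fn": "servo_tool", "kwargs": {"moves": [[0,-0.0038,-0.0375,0],[0,-0.0038,-0.075,0],[0,-0.0038,-0.1125,0],[0,-0.0038,-0.15,0],[0,-0.0038,-0.175,0],[0,-0.0038,-0.2,0],[0,-0.0038,-0.2188,0],[0,-0.0038,-0.2338,0],[0,-0.0038,-0.2425,0],[0,-0.0038,-0.245,0],[0,-0.0038,-0.245,0]]}}

```text
time: 22.75
ee_pos: [0.6268, -0.1181, 0.0476]
tcp_rot: [180.0, 0.0, 83.7]
wrist_force: [-0.3, -0.2, -0.0]
opening: 0.0855
grasp_force: 0.0
```

Emit:
{"fn": "servo_tool", "kwargs": {"moves": [[0,0,0,0],[0,0,0,0],[0,0,0,0],[0,0,0,0],[0,0,0,0],[0,0,0,0],[0,0,0,0],[0,0,0,0],[0,0,0,0],[0,0,0,0]], "claw": 1, "force": 35}}

```text
time: 23.58
ee_pos: [0.6273, -0.1185, 0.0485]
tcp_rot: [179.9, 0.0, 83.7]
wrist_force: [-2.0, 0.2, 6.6]
opening: 0.0533
grasp_force: 36.9
```

In the tool's units: -14.7 cm is -0.1838, -14.3 cm is -0.1788, 0.17 rad is 0.1082.

Emit:
{"fn": "servo_tool", "kwargs": {"moves": [[0,0,0.0063,0],[0,0,0.0188,0],[0,0,0.0375,0],[0,0,0.0625,0],[0,0,0.0875,0],[-0.0125,0.0025,0.1125,0],[-0.0375,0.01,0.125,0.0127],[-0.0688,0.0188,0.125,0.0382],[-0.1063,0.0288,0.125,0.0637],[-0.1438,0.04,0.125,0.0891],[-0.1663,0.0525,0.125,0.1082],[-0.1788,0.0563,0.125,0.1082],[-0.1838,0.0588,0.125,0.1082],[-0.1838,0.0588,0.125,0.1082],[-0.1838,0.0588,0.125,0.1082],[-0.1838,0.0588,0.125,0.1082]]}}

```text
time: 24.92
ee_pos: [0.4807, -0.0717, 0.1472]
tcp_rot: [180.0, 0.0, 93.4]
wrist_force: [-0.3, -0.0, -2.5]
opening: 0.0529
grasp_force: 37.7
```

```bash
python3 look.py bay4 60 0 460 300
```

```text
24.9167 [ 0.48068148 -0.07172446  0.14720745] [1.79995907e+02 5.48443301e-03 9.34036604e+01]
scale 2.0
```

View pics/bay4.png

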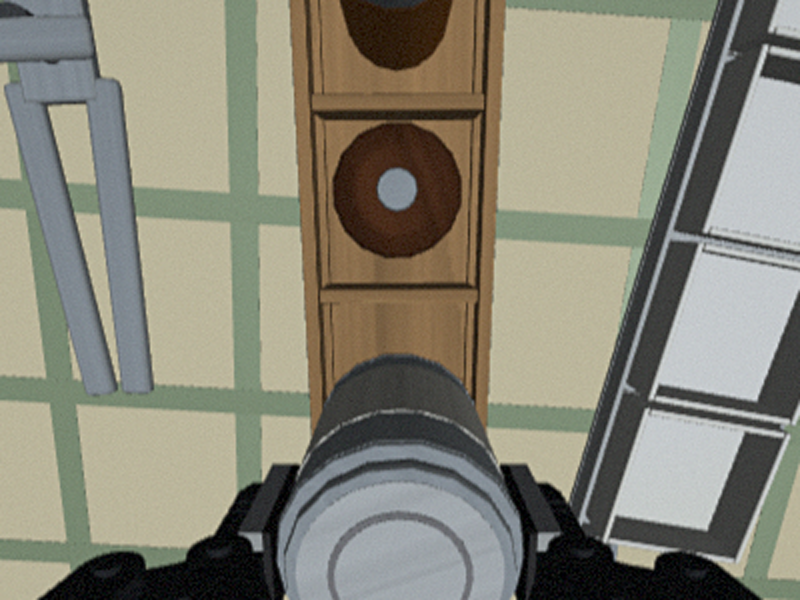

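Mill is centred and upright (nut 397,189); the tin lines up with its bay. Lowering.

In the tool's units: -9.5 cm is -0.1188, -9.3 cm is -0.1163.

Emit:
{"fn": "servo_tool", "kwargs": {"moves": [[0,0,-0.0188,0],[0,0,-0.0438,0],[0,0,-0.0625,0],[0,0,-0.0813,0],[0,0,-0.0938,0],[0,0,-0.1038,0],[0,0,-0.11,0],[0,0,-0.1138,0],[0,0,-0.1163,0],[0,0,-0.1175,0],[0,0,-0.1188,0],[0,0,-0.1188,0]]}}

```text
time: 25.97
ee_pos: [0.4801, -0.0715, 0.0535]
tcp_rot: [179.9, 0.0, 93.4]
wrist_force: [-3.5, -0.8, 3.2]
opening: 0.0531
grasp_force: 38.0
```

In the tool's units: 20 cm is 0.25, 17 cm is 0.2125.

Emit:
{"fn": "servo_tool", "kwargs": {"moves": [[0,0,0,0],[0,0,0,0],[0,0,0,0],[0,0,0,0],[0,0,0,0],[0,0,0,0],[0,0,0.0063,0],[0,0,0.025,0],[0,0,0.0625,0],[0,0,0.1,0],[0,0,0.1375,0],[0,0,0.175,0],[0,0,0.2125,0],[0,0,0.25,0]], "claw": 0}}

```text
time: 27.13
ee_pos: [0.4795, -0.0714, 0.2542]
tcp_rot: [180.0, 0.0, 93.4]
wrist_force: [0.6, -0.5, -0.1]
opening: 0.0855
grasp_force: 0.0
```

In the tool's units: 14 cm is 0.175, 12 cm is 0.15.

Emit:
{"fn": "servo_tool", "kwargs": {"moves": [[0.025,0.0375,0.0125,0],[0.05,0.075,0.025,0],[0.0625,0.1125,0.0375,0],[0.075,0.15,0.05,0],[0.0875,0.175,0.05,0],[0.0875,0.175,0.05,0],[0.0875,0.175,0.05,0],[0.0875,0.175,0.05,0],[0.0875,0.175,0.05,0]]}}

```text
time: 27.88
ee_pos: [0.5495, 0.0678, 0.2924]
tcp_rot: [-180.0, 0.0, 93.4]
wrist_force: [0.1, -1.0, -0.3]
opening: 0.0852
grasp_force: 0.0
```

```bash
python3 look.py end 60 60 460 360
python3 - <<'E'
from h import *
cv2.imwrite("pics/side_e.png",cv2.resize(camera("side")[120:360,180:400,::-1],None,fx=2.5,fy=2.5,interpolation=cv2.INTER_CUBIC))
E
```

```text
27.8833 [0.5494518  0.0678019  0.29244275] [-1.79993623e+02  9.39695025e-03  9.33895678e+01]
scale 2.0
```

View pics/end.png

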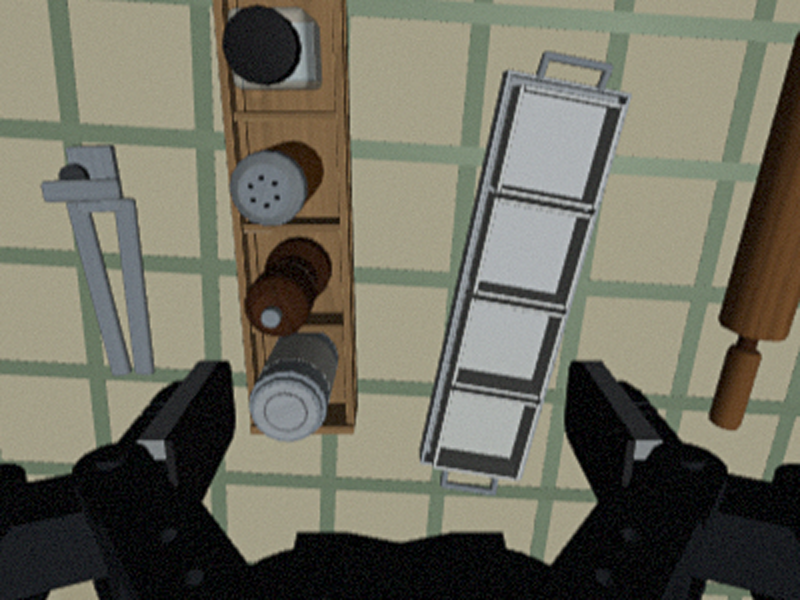

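View pics/side_e.png

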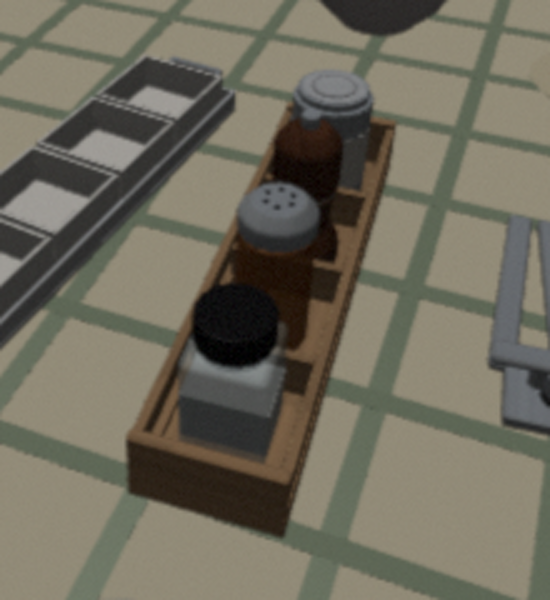

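All four stand upright in order. One last check of the tops' positions in the rack frame, then I hand in: jar (262,46), shaker (267,187), mill (270,317), tin (287,410).

Run:
```python
from h import *
import pickle
im,C=pickle.load(open("end.pkl","rb"));a=np.radians(3.6);y=np.array([-np.sin(a),np.cos(a)]);x=np.array([np.cos(a),np.sin(a)])
ok=True
for (u,v,z),b in zip([(262,46,.102),(267,188,.112),(270,317,.121),(287,410,.096)],(.117,.039,-.039,-.117)):
    p=hit(C,60+u/2,60+v/2,z)[:2]-[.4732,.0452]; e=(p@x,p@y-b);print(np.round(e,4)); ok&=max(map(abs,e))<.012
print(ok, job_done() if ok else "")
```

```text
[ 0.001  -0.0018]
[ 0.0004 -0.0009]
[-0.0012  0.0011]
[-0.0006  0.001 ]
the job is handed in; nothing more can be done
True None
```

The job is handed in: all four containers stand upright in the new rack in the same left-to-right order (jar, shaker, mill, tin), each measured within about 2 mm of its bay centre.

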